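# Check plate under the reading bridge

## Task

Slide the flat check plate along the bench, under the reader's low bridge, until it rests fully home against the end stop, pushing it with the fingers only: it stays flat on the bench and is never picked up or tipped. Then press the read button on top of the bridge all the way down and let go, and come away with the plate still home and everything else on the bench left where it was.

Things in the scene. Friction and masses are not known exactly. Their poses are not given: they have to be found in the camera images.
- reader: Fixed reader, a white bridge 130 mm wide over a straight lane; the lane floor is the bare bench, z = 0. Origin: on the bench, where the plate's centre lies when fully home. +x: the way the plate goes in; y: across the lane. Beam at x = -15 to 45 mm, underside 17 mm up, top 45 mm up; legs at y = 45 to 65 mm on both sides.
- lane_mouth (a point): Point on the bench in the middle of the lane mouth, at x = -57, y = 0 mm of the reader. From here to x = -29 flared lead-ins narrow the lane from about 110 to 90 mm; then aluminium rails 12 mm high, inner faces at y = -45 and 45 mm, bound it as far as the end stop.
- end_stop (a point): Middle of the end stop's face at bench level, x = 64, y = 0 mm of the reader; the stop is a 12 mm high aluminium bar across the lane.
- check_plate: Loose flat aluminium check plate with eight round windows, 128 (its x) x 86 (its y) x 14 mm thick, about 0.18 kg. Origin: centre of its underside. Lies in front of the lane mouth, its x along the lane to within 0.35 rad. Fully home, its front edge touches the end stop and its last 49 mm stick out in front of the beam; either end may go in first.
- read_button_top (a point): Centre of the top of the round grey push button (26 mm across) that stands on the bridge at x = 15, y = -35 mm of the reader. Sprung: goes straight down 6 mm, about 4 N at the bottom, and comes up again by itself.
- read_button (a joint): Button travel in m: 0 up, 0.006 fully down.
- cup_white: Bystander: white specimen cup, 65 mm across, 64 mm high, standing beyond the reader at the right end of the bench; origin centre of its underside.
- lab_timer: Bystander: white bench timer lying flat, 64 x 64 x 18 mm; origin centre of its underside.
- forceps: Bystander: steel forceps lying flat, 16 x 130 x 9 mm, long along its y; origin centre of its underside.
- marker: Bystander: black marker lying flat, 16 x 133 x 18 mm, long along its y; origin centre of its underside.
- cup_yellow: Bystander: specimen cup with yellow lid, 65 mm across, 64 mm high; origin centre of its underside.
- scissors: Bystander: scissors lying flat, 87 x 199 x 9 mm, long along its y; origin centre of its underside.
- pipette: Bystander: white pipette lying flat, 38 x 246 x 27 mm, long along its y; origin centre of its underside.
Mind the look-alikes: they are no part of the job. Of the things that look like the check_plate, the larger one is meant.

How it is judged (in metres and radians):
On the way, in this order (a step that is already met when the one before it is completed fails the run):
1. the plate lies fully home under the bridge (x of check_plate in the frame of reader above -0.003 m and angle between the x axis of check_plate and the x axis of reader, either way round below 0.06 rad and height (world z) of check_plate below 0.0025 m), for 0.2 s.
2. the read button is pressed fully down (value of joint read_button above 0.005 m), for 0.05 s.
At the end, for the whole second after the job is handed in: The plate lies flat and still under the bridge, within 3 mm of the end stop, between the rails and square to the lane (0.06 rad); the button was pressed after that and is up again (all of step 1 and x of check_plate in the frame of reader below 0.003 m and y of check_plate in the frame of reader between -0.005 and 0.005 m and angle between check_plate's own z axis and vertical below 0.03 rad and linear speed of check_plate below 0.01 m/s and value of joint read_button below 0.0015 m); the robot touches nothing.
It fails at once if the plate is lifted off the bench (its centre by more than 6 mm) (height (world z) of check_plate above 0.006 m).
It fails at once if the plate is tipped by more than 0.1 rad (angle between check_plate's own z axis and vertical above 0.1 rad).
It fails at once if the button is pressed before the plate is home (value of joint read_button above 0.003 m and x of check_plate in the frame of reader below -0.006 m).
It fails at once if a bystander is moved by more than 20 mm (distance of any of cup_white, pipette, lab_timer, forceps, marker, cup_yellow, scissors from where it was at the start of the episode above 0.02 m).
It also fails if it takes over 72 s, if anything falls off the work surface, if the arm or the gripper's body presses on something with over 40 N, if the wrist force passes 120 N, or if a joint passes its speed limit or range.

## Robot

A 6-joint arm with a two-finger parallel gripper is mounted at the origin on a cart in front of the work surface, level with it; the furniture and walls round the work are solid. World frame = base frame: x ahead of the robot, y to its left, z up, the work surface at z = 0. Lengths are in mm, angles in rad, forces in N, time in s.
With the tool pointing down it reaches from about 375 to 975 mm from the base axis. Payload 3.8 kg.
Tool frame: the origin (TCP) lies at the very end of the fingers, on their centre line; the grasp point (between the pads) lies 19 mm behind it; z points along the fingers, y is the line along which they close (so a half turn about z gives the same grasp; the last joint's range is limited). The gripper opens to 85 mm and grips with 20 to 120 N. Pads are 22 mm wide; open, the fingers measure 114 mm over their backs; the gripper's body (76 mm by 85 mm) begins 54 mm behind the grasp point. The pads swing forward as they close: fully open they stand 13 mm farther back than shut.
Start: joints at [1.235, 0.264, 1.604, -0, 1.274, -0.037], TCP at [198.7, 645.086, 231.28] pointing down, gripper open.
Joint ranges: [-2.63, 2.63], [-0.94, 2.18], [0.31, 2.57], [-1.31, 4.45], [0, 2.66], [-2.55, 2.55]. Speed limits (rad/s): [2.57, 2.57, 3.14, 3.14, 3.14, 3.14].

## Interface

Orientations are given as a unit quaternion [w, x, y, z].
In Python, from cell import ctrl, viewer, job gives the robot as it stands. The module is installed in compiled form; this text tells all that it offers.
- The arm moves only by the tool move_arm, never from a script. Its argument "motion" is a list of rows, each a list of 3 entries, a list of its own where there are three numbers: the shift along the tool's x, y, z in cm, then the turn, a rotation vector about the tool's x, y, z in rad, then the finger opening in cm, from 0 to 8.54. In form: [[[tx, ty, tz], [ax, ay, az], gripper], ...]. A call has 1 to 10 rows; each row shifts and turns the commanded pose from where the row before left it, along the tool's axes as they then stand; what a row does not reach is not made up. A row lasts 1/8 s, in which the tool goes at most 62.5 mm and 10.7 degrees, less where a joint would pass 70% of its speed; a pose out of reach is approached as far as the arm can. A call is refused whole if a number of a shift passes 6.25 or a number of a turn 0.188, either way. A call with a gripper value outside its range is refused whole. The fingers move at their own pace and stop on an object; "newtons" is the grip in N (left out, the last holds). Time passes only in rows, so rows that do not move let the fingers close. It gives the time, the measured TCP pose, the force, the opening and the grip force at its end, in the units of the state.
- ctrl.observe(): the state, without advancing time (a new reading comes with each control period).
- viewer.read_camera(name): name is "scene" or "top" or "wrist"; returns the picture (480x640x3 uint8, red, green, blue); there is no depth.
- viewer.get_calibration(name): a dict with "camera_matrix" (3x3 intrinsics, pixels), "rvec" (rotation vector, rad) and "tvec" (3), from world to camera coordinates, as OpenCV has them. Camera axes: x right, y down, z forward; pixel columns grow to the right and rows downward; lengths in mm; the calibration is good to about 2 mm. A picture is of the moment at which its call begins: read the wrist's pose just before it. get_calibration takes no time and is no camera call; for the wrist camera it gives the pose at the moment of the call.
- job.finish_job(): hands the job in; it is judged then, once.
The state is a dict: "time_s": time; "joints": joint angles; "qd": joint speeds; "joint_torque": joint torques, N m; "tcp_pos": TCP position; "tcp_rot": TCP orientation; "ft_force": force on the tool from outside, world axes, zero at the start; "ft_torque": the same for the moment, N m; "width": finger opening in mm; "gripper_force": force on a finger pad.
Only numpy, scipy, OpenCV 4.12 (cv2) and the standard library are available. Lean on these libraries where they do the work, as an engineer would, in place of code of your own. Each camera call takes 0.05 s, during which the arm holds its last target. There are 200 camera calls.

## Working session

There is one attempt and no reset: what is moved stays moved. The work goes in short steps, Python scripts to look and compute and a tool call to move; the robot and the scene stay as the last step left them, time stands still between calls to the robot, and variables do not carry over. Pictures are saved under pics/ and viewed, at most 10 in all, crops included, and the job is handed in when it is done.

Besides the shell and the picture viewer there is one more tool, called after "Call:" as name([rows], argument=value, ...), one row to a line, values as JSON. move_arm: Moves the arm, as the interface text tells. Its arguments: {"type":"object","properties":{"motion":{"type":"array"},"newtons":{"type":"number"}},"required":["motion"]}

```bash
mkdir -p pics
cat > h.py <<'E'
import numpy as np, cv2
from cell import ctrl, viewer, job
def ray(name,uv,z,cal=None):
    c=cal or viewer.get_calibration(name)
    K=np.array(c["camera_matrix"],float);R=cv2.Rodrigues(np.array(c["rvec"],float))[0];t=np.array(c["tvec"],float).ravel()
    p=cv2.undistortPoints(np.array(uv,float).reshape(-1,1,2),K,None).reshape(-1,2)
    d=np.c_[p,np.ones(len(p))]@R; o=-R.T@t
    return o+d*((z-o[2])/d[:,2])[:,None]
def snap(name,f):
    im=viewer.read_camera(name); cv2.imwrite("pics/"+f,im[:,:,::-1]); return im
E
python3 - <<'E'
from h import *
snap("top","top0.png");snap("scene","scene0.png")
s=ctrl.observe();print(s["time_s"],s["tcp_pos"],s["tcp_rot"],s["width"])
for n in("top","scene"):
    c=viewer.get_calibration(n);R=cv2.Rodrigues(np.array(c["rvec"]))[0];print(n,-R.T@np.array(c["tvec"]).ravel())
E
```

```text
0.1 [198.47495455 644.457671   230.07863503] [-2.01354212e-04  1.48835104e-01  9.88861497e-01 -1.00553540e-03] 85.75400513638277
top [ 492.43619688  263.25771949 1456.48259802]
scene [ 179.90525859 -433.58928192 1054.65312268]
```

View pics/top0.png

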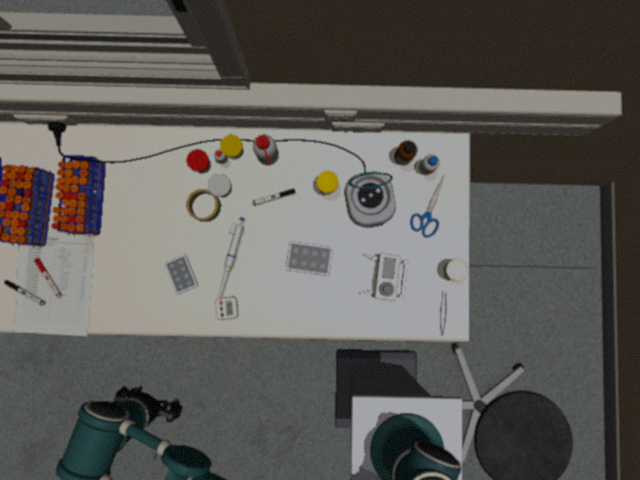

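View pics/scene0.png

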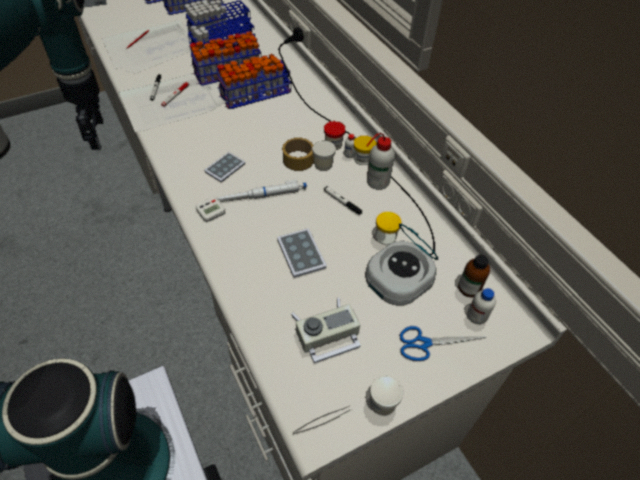

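The top view shows the plate at about (309,258), the reader at (387,277) with its lane running to image right (world -y), forceps at (443,312), the white cup at (455,269), and the timer at (227,307). The smaller look-alike plate is at (181,274). I'll take coarse positions from this, then look closer with the wrist camera.

Run:
```python
from h import *
im=cv2.imread("pics/top0.png")
hsv=cv2.cvtColor(im,cv2.COLOR_BGR2HSV)
cv2.imwrite("pics/topcrop.png",cv2.resize(im[225:325,270:420],(800,533),interpolation=cv2.INTER_CUBIC))
for n,uv,z in(("plate",(309,258),14),("reader",(387,277),40),("button?",(386,289),50),("mouth",(366,278),0),("timer",(227,307),9),("forceps",(443,312),5)):
    print(n,ray("top",uv,z).round(0))
print(viewer.get_calibration("top")["camera_matrix"],viewer.get_calibration("wrist"))
```

```text
plate [[548. 292.  14.]]
reader [[497.  67.  40.]]
button? [[463.  70.  50.]]
mouth [[493. 123.   0.]]
timer [[400. 528.   9.]]
forceps [[ 398. -104.    5.]]
[[492.91716524   0.         323.37658092]
 [  0.         492.91716524 242.34216829]
 [  0.           0.           1.        ]] {'camera_matrix': array([[368.259018  ,   0.        , 318.73385453],
       [  0.        , 368.259018  , 241.92283673],
       [  0.        ,   0.        ,   1.        ]]), 'rvec': array([-2.29972178, -1.69954281, -0.28484534]), 'tvec': array([-674.83128242,  -42.05398364,  379.09057095])}
```

View pics/topcrop.png

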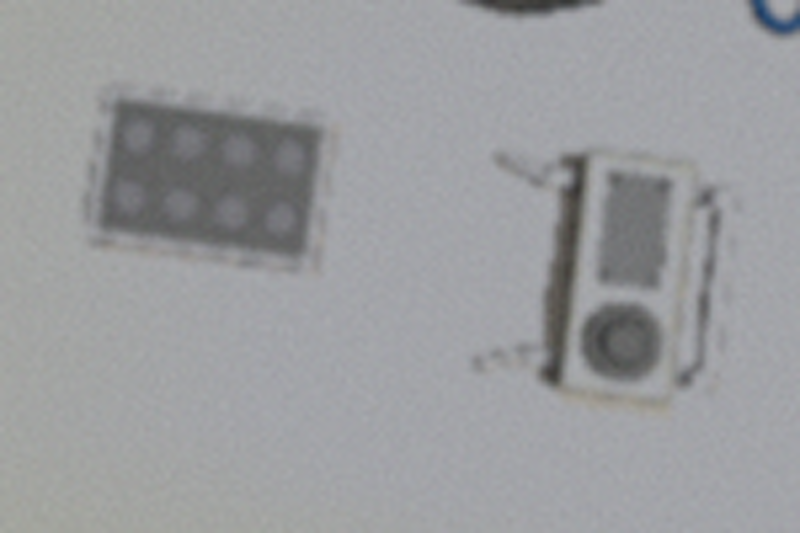

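The crop shows the plate's outer corners at about (102,92), (335,125), (318,272), (90,243). The beam top corners are (590,150), (695,160), (668,405), (560,393), and the button centre is (625,340). Both the plate and the lane point to image right.

Run:
```python
from h import *
f=lambda a:np.array(a)/5.3333+[270,225]-0.4
P=ray("top",f([(102,92),(335,125),(318,272),(90,243)]),14)
B=ray("top",f([(590,150),(695,160),(668,405),(560,393)]),45)
for Q in(P,B):
    print(Q.round(0).tolist(),Q.mean(0).round(1),[np.linalg.norm(Q[i]-Q[(i+1)%4]).round(0) for i in range(4)])
    d=(Q[1]+Q[2]-Q[0]-Q[3]);e=Q[0]+Q[1]-Q[2]-Q[3];print(np.arctan2(d[1],d[0]),np.arctan2(e[1],e[0])-np.pi/2)
print(ray("top",f([(625,340)]),55))
R=cv2.Rodrigues(np.array(viewer.get_calibration("wrist")["rvec"]))[0];print(R, -R.T@viewer.get_calibration("wrist")["tvec"])
```

```text
[[594.0, 353.0, 14.0], [578.0, 224.0, 14.0], [498.0, 232.0, 14.0], [511.0, 357.0, 14.0]] [545.2 291.5  14. ] [np.float64(129.0), np.float64(81.0), np.float64(126.0), np.float64(83.0)]
-1.6831942234090884 -1.6447597987190241
[[566.0, 88.0, 45.0], [562.0, 31.0, 45.0], [430.0, 44.0, 45.0], [436.0, 102.0, 45.0]] [498.5  66.2  45. ] [np.float64(57.0), np.float64(132.0), np.float64(58.0), np.float64(131.0)]
-1.6523998650141765 -1.6755648533529046
[[464.82440261  68.94910798  55.        ]]
[[ 2.93648642e-01  9.55913157e-01 -7.15237207e-04]
 [ 9.03443796e-01 -2.77285849e-01  3.26958508e-01]
 [ 3.12345615e-01 -9.66570986e-02 -9.45038424e-01]] [117.74942281 670.0609217  371.52239892]
```

Call:
move_arm([
  [[-3.6, -3.1, 0], [0, 0, 0], 4],
  [[-3.6, -3.1, 0], [0, 0, 0], 4],
  [[-3.6, -3.1, 0], [0, 0, 0], 4],
  [[-3.6, -3.1, 0], [0, 0, 0], 4],
  [[-3.6, -3.1, 0], [0, 0, 0], 4],
  [[-3.6, -3.1, 0], [0, 0, 0], 4],
  [[-3.6, -3.1, 0], [0, 0, 0], 4],
  [[-3.6, -3.1, 0], [0, 0, 0], 4],
  [[-3.6, -3.1, 0], [0, 0, 0], 4],
  [[-3.6, -3.1, 0], [0, 0, 0], 4],
])

```text
time_s: 1.35
tcp_pos: [451.8, 241.3, 230.9]
tcp_rot: [-0.0, 0.149, 0.989, -0.0]
ft_force: [0.8, -0.8, 0.1]
width: 40.0
gripper_force: 0.0
```

Call:
move_arm([
  [[-3.7, -3.1, 0], [0, 0, -0.1], 4],
  [[0, 0, 0], [0, 0, -0.1], 4],
  [[0, 0, 0], [0, 0, 0], 4],
  [[0, 0, 0], [0, 0, 0], 4],
])

```text
time_s: 1.85
tcp_pos: [477.3, 202.6, 231.0]
tcp_rot: [-0.0, 0.05, 0.999, -0.0]
ft_force: [0.2, -0.4, 0.3]
width: 40.0
gripper_force: 0.0
```

Run:
```python
from h import *
s=ctrl.observe();c=viewer.get_calibration("wrist");snap("wrist","w1.png")
print(s["tcp_pos"],s["tcp_rot"],s["time_s"],s["width"]);np.save("c1.npy",c,allow_pickle=True)
```

```text
[477.31241637 202.56428184 230.95967524] [-3.22555754e-04  4.99447884e-02  9.98751925e-01 -8.41665891e-05] 1.85 40.038464243681936
```

View pics/w1.png

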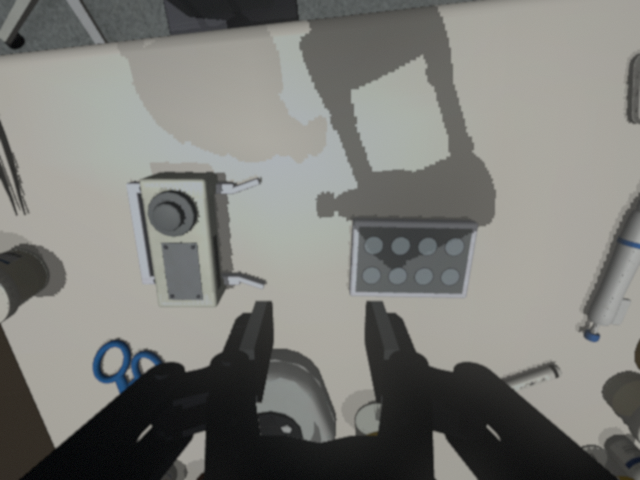

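Run:
```python
from h import *
im=cv2.imread("pics/w1.png")[165:315,115:295]
im2=cv2.imread("pics/w1.png")[210:310,340:490]
cv2.imwrite("pics/w1c.png",np.vstack([cv2.resize(im,(720,600),interpolation=cv2.INTER_CUBIC)]))
g=cv2.cvtColor(im2,cv2.COLOR_BGR2GRAY); hsv=cv2.cvtColor(im2,cv2.COLOR_BGR2HSV)
for r in(25,40,60,75): print(r+210,g[r,::3].tolist())
cv2.imwrite("pics/w1p.png",cv2.resize(im2,(750,500),interpolation=cv2.INTER_CUBIC))
```

```text
235 [173, 172, 172, 167, 114, 169, 142, 83, 67, 65, 63, 66, 63, 62, 63, 60, 61, 62, 61, 60, 59, 60, 60, 59, 59, 57, 60, 60, 60, 61, 58, 60, 61, 60, 61, 61, 62, 61, 62, 64, 62, 68, 82, 95, 151, 156, 166, 167, 167, 167]
250 [170, 171, 171, 151, 127, 172, 123, 99, 94, 118, 113, 111, 111, 104, 66, 63, 63, 68, 107, 108, 108, 107, 103, 64, 59, 59, 72, 107, 107, 108, 109, 112, 89, 93, 94, 93, 119, 119, 118, 119, 119, 93, 95, 144, 162, 165, 167, 167, 167, 167]
270 [169, 168, 165, 129, 154, 166, 102, 100, 99, 119, 121, 122, 117, 93, 98, 97, 96, 91, 112, 119, 119, 109, 91, 95, 95, 92, 100, 114, 118, 118, 100, 93, 94, 96, 93, 98, 116, 117, 113, 93, 95, 95, 144, 159, 165, 166, 166, 166, 167, 166]
285 [169, 168, 157, 119, 166, 145, 99, 99, 98, 97, 96, 95, 97, 96, 97, 96, 96, 94, 94, 93, 92, 95, 95, 95, 96, 95, 94, 94, 94, 94, 95, 95, 96, 95, 95, 95, 100, 96, 94, 96, 96, 134, 164, 164, 167, 168, 166, 166, 167, 167]
```

View pics/w1c.png

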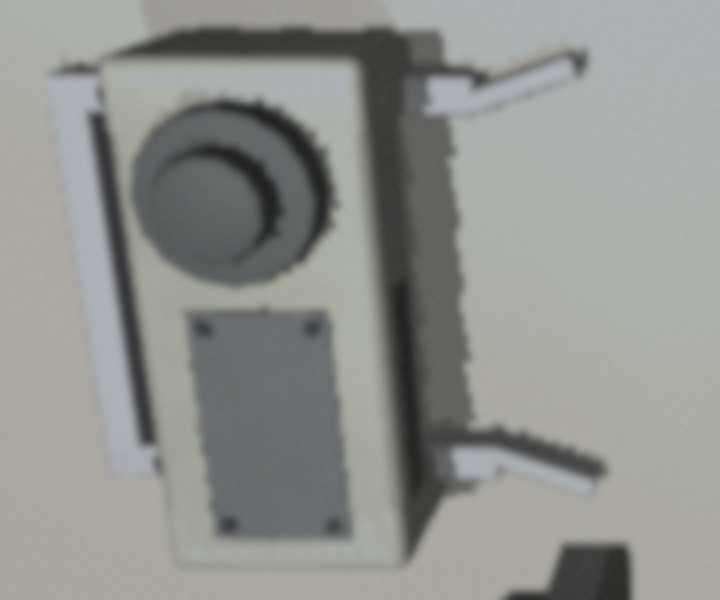

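View pics/w1p.png

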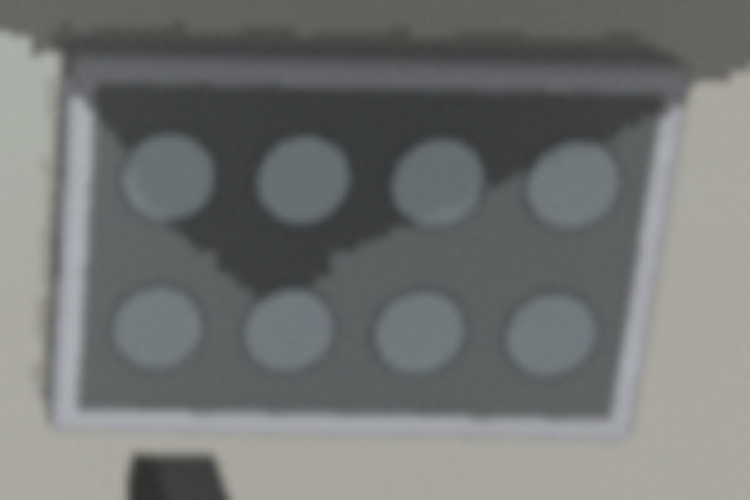

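The plate top corners in the crop are (70,60), (688,68), (630,437), (52,430). The beam top corners are (103,57), (360,60), (405,565), (175,565), the button cap is at (210,208), and the stop face's upper edge runs from (91,115) to (138,445).

Run:
```python
from h import *
c=np.load("c1.npy",allow_pickle=True).item()
f=lambda a,o,s:np.array(a,float)/s+o-0.4
P=ray("wrist",f([(688,68),(70,60),(52,430),(630,437)],[340,210],5),14,c)
B=ray("wrist",f([(360,60),(103,57),(175,565),(405,565)],[115,165],4),45,c)
for Q in(P,B):
    print(Q.round(0).tolist(),Q.mean(0).round(1),[np.linalg.norm(Q[i]-Q[(i+1)%4]).round(0) for i in range(4)])
    d=(Q[1]+Q[2]-Q[0]-Q[3]);e=Q[2]+Q[3]-Q[0]-Q[1];print(np.arctan2(d[1],d[0]),np.arctan2(e[1],e[0])-np.pi/2)
a=np.mean([np.arctan2(d[1],d[0]),np.arctan2(e[1],e[0])-np.pi/2])
S=ray("wrist",f([(91,115),(138,445)],[115,165],4),12,c)
b=ray("wrist",f([(210,208)],[115,165],4),57,c); print("stop",S.round(1),"btn",b)
u=np.array([np.cos(a),np.sin(a)]);v=np.array([-u[1],u[0]])
O=B.mean(0)[:2]-15*u;print("origin",O,a)
for n,Q in(("stop",S),("btn",b),("plate",P)):print(n,np.c_[(Q[:,:2]-O)@u,(Q[:,:2]-O)@v].round(1).tolist())
```

```text
[[513.0, 361.0, 14.0], [498.0, 237.0, 14.0], [581.0, 227.0, 14.0], [595.0, 352.0, 14.0]] [547.  294.4  14. ] [np.float64(125.0), np.float64(83.0), np.float64(126.0), np.float64(83.0)]
-1.683835248903671 -1.6831730119559802
[[438.0, 106.0, 45.0], [431.0, 49.0, 45.0], [557.0, 34.0, 45.0], [563.0, 92.0, 45.0]] [497.3  70.1  45. ] [np.float64(57.0), np.float64(127.0), np.float64(58.0), np.float64(126.0)]
-1.676144488677327 -1.6841644626069514
stop [[448.8  25.9  12. ]
 [537.5  15.3  12. ]] btn [[464.88840337  69.87462757  57.        ]]
origin [498.93977837  84.98314593] -1.6801544756421392
stop [[64.2, -43.4], [65.1, 45.9]]
btn [[18.7, -32.2]]
plate [[-276.1, -16.6], [-150.9, -17.0], [-150.4, 66.3], [-276.1, 66.8]]
```

Both views agree. The plate is square to the lane, at reader x = -213 and y = +25 mm. I'll push it sideways by 25 mm first, with two fingertips on its far side.

Call:
move_arm([
  [[-3.3, 2.5, 0], [0, 0, -0.01], 4],
  [[-3.3, 2.5, 0], [0, 0, 0], 4],
  [[-3.2, 2.5, 0], [0, 0, 0], 4],
  [[-3.2, 2.4, 0], [0, 0, 0], 4],
  [[0, 0, 5], [0, 0, 0], 4],
  [[0, 0, 5], [0, 0, 0], 4],
  [[0, 0, 5], [0, 0, 0], 4],
  [[0, 0, 4], [0, 0, 0], 4],
  [[0, 0, 2.5], [0, 0, 0], 4],
  [[0, 0, 0], [0, 0, 0], 4],
])

```text
time_s: 3.15
tcp_pos: [613.2, 288.8, 13.0]
tcp_rot: [-0.003, 0.044, 0.999, -0.001]
ft_force: [-0.7, -0.2, 0.2]
width: 40.0
gripper_force: 0.0
```

Call:
move_arm([
  [[0, 0, 0.7], [0, 0, 0], 4],
  [[0, 0, 0.5], [0, 0, 0], 4],
  [[0, 0, 0], [0, 0, 0], 4],
])

```text
time_s: 3.52
tcp_pos: [616.5, 289.2, 4.9]
tcp_rot: [0.0, 0.044, 0.999, 0.0]
ft_force: [0.3, -0.8, -1.1]
width: 40.4
gripper_force: 0.0
```

Run:
```python
from h import *
s=ctrl.observe();c=viewer.get_calibration("wrist");snap("wrist","w2.png")
O=np.array([499,84.5]);u=np.array([-.109,-.994]);v=np.array([.994,-.109]);p=s["tcp_pos"][:2]-O
print(s["tcp_pos"],s["tcp_rot"],p@u,p@v,s["ft_force"])
```

```text
[616.51282796 289.24566934   4.87853067] [3.72990022e-04 4.43792373e-02 9.99014671e-01 1.74847346e-04] -216.3260935680477 94.49047303809134 [ 0.33029358 -0.80158666 -1.08095669]
```

View pics/w2.png

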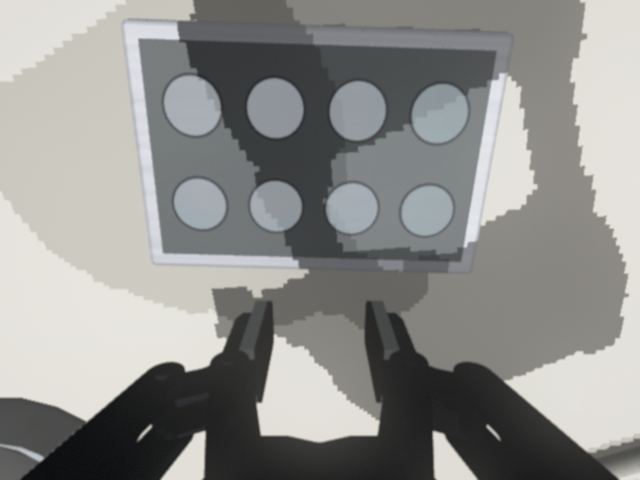

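The tips stand on the bench just past the plate's far edge (row ~268), centred along its length. Now I'll push toward tool +x.

Call:
move_arm([
  [[0.6, 0, 0], [0, 0, 0], 4],
  [[0.6, 0, 0], [0, 0, 0], 4],
  [[0.4, 0, 0], [0, 0, 0], 4],
  [[0.4, 0, 0], [0, 0, 0], 4],
  [[0.4, 0, 0], [0, 0, 0], 4],
  [[0.4, 0, 0], [0, 0, 0], 4],
  [[0.4, 0, 0], [0, 0, 0], 4],
  [[0.4, 0, 0], [0, 0, 0], 4],
  [[0.2, 0, 0], [0, 0, 0], 4],
  [[0, 0, 0], [0, 0, 0], 4],
])

```text
time_s: 4.82
tcp_pos: [578.1, 292.5, 4.3]
tcp_rot: [-0.0, 0.044, 0.999, 0.0]
ft_force: [1.6, -0.2, 0.4]
width: 40.1
gripper_force: 0.4
```

```bash
cat > m.py <<'E'
from h import *
O=np.array([499,84.5]);u=np.array([-.109,-.994]);v=np.array([.994,-.109])
def meas(f,roi=None):
    s=ctrl.observe();c=viewer.get_calibration("wrist");im=snap("wrist",f)
    p=s["tcp_pos"][:2]-O;print("tcp",p@u,p@v,s["tcp_pos"][2],s["ft_force"].round(1))
    g=cv2.cvtColor(im,cv2.COLOR_RGB2HSV)
    # round windows
    k=cv2.HoughCircles(cv2.medianBlur(cv2.cvtColor(im,cv2.COLOR_RGB2GRAY),5),cv2.HOUGH_GRADIENT,1,50,param1=60,param2=22,minRadius=20,maxRadius=38)
    q=k[0][:,:2]; w=ray("wrist",q,14,c)[:,:2]-O
    for a,b in zip(q,np.c_[w@u,w@v]):print(a.round(0),b.round(1))
E
python3 -c "
from m import *
meas('w3.png')"
```

```text
tcp -215.36756117784603 55.97638054908714 4.31419726724179 [ 1.6 -0.2  0.4]
[352. 154.] [-226.   -15.6]
[348. 244.] [-226.5   17.4]
[194. 156.] [-170.7  -14.1]
[272. 154.] [-198.   -15.4]
[430. 152.] [-253.2  -16.9]
[276. 246.] [-199.2   18.8]
[420. 244.] [-253.9   17.2]
[204. 244.] [-171.9   18.9]
```

The plate centre is now at reader (-212, +1), about 0.03 rad off, which the lead-ins can take up. Next I'll retreat, rise and go around to the rear edge, turning 90°.

Call:
move_arm([
  [[-1, 0, 0], [0, 0, 0], 4],
  [[-1, 0, 0], [0, 0, 0], 4],
  [[0, 0, -4], [0, 0, 0], 4],
  [[0, 0, -4], [0, 0, 0], 4],
  [[2.5, 3, 0], [0, 0, 0], 4.5],
  [[2.5, 3, 0], [0, 0, 0], 4.5],
  [[2.5, 3.2, 0], [0, 0, 0], 4.5],
  [[0, 0, 0], [0, 0, 0.175], 4.5],
  [[0, 0, 0], [0, 0, 0.175], 4.5],
  [[0, 0, 0], [0, 0, 0.175], 4.5],
])

```text
time_s: 6.12
tcp_pos: [532.2, 389.1, 84.1]
tcp_rot: [-0.0, 0.305, 0.952, -0.0]
ft_force: [0.1, -0.6, 0.0]
width: 44.6
gripper_force: 0.0
```

Call:
move_arm([
  [[0, 0, 0], [0, 0, 0.175], 4.5],
  [[0, 0, 0], [0, 0, 0.175], 4.5],
  [[0, 0, 0], [0, 0, 0.175], 4.5],
  [[0, 0, 0], [0, 0, 0.175], 4.5],
  [[0, 0, 0], [0, 0, 0.175], 4.5],
  [[0, 0, 0], [0, 0, 0.175], 4.5],
  [[0, 0, 0], [0, 0, 0], 4.5],
  [[0, 0, 0], [0, 0, 0], 4.5],
])

```text
time_s: 7.12
tcp_pos: [532.0, 388.9, 84.1]
tcp_rot: [-0.0, 0.738, 0.674, -0.0]
ft_force: [-0.7, -0.0, 0.2]
width: 45.1
gripper_force: 0.0
```

Run:
```python
from m import *
from scipy.spatial.transform import Rotation as Ro
meas("w4.png")
q=ctrl.observe()["tcp_rot"];M=Ro.from_quat([*q[1:],q[0]]).as_matrix();print(M[:2,0]@u,M[:2,0]@v,M[:2,1]@v,M[2])
```

```text
tcp -306.14343896231446 -0.33092332873905933 84.11647220098796 [-0.7 -0.   0.2]
[632. 406.] [-197.4  227.2]
-0.9997908205692454 -0.018311109570554544 0.9997908140836492 [-1.35548128e-04 -1.79551366e-04 -9.99999975e-01]
```

View pics/w4.png

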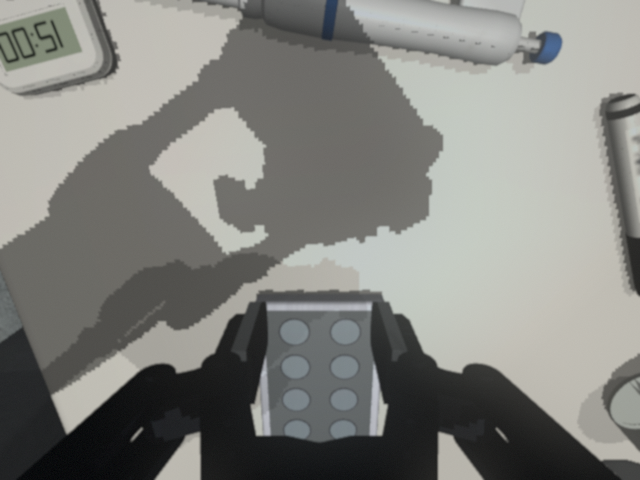

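The plate is centred between and ahead of the fingers (columns ~262–380), with its rear edge at row ~302. I'll descend behind it and push forward to just before the mouth.

Call:
move_arm([
  [[0, 0, 4], [0, 0, 0.018], 4.5],
  [[0, 0, 3], [0, 0, 0], 4.5],
  [[0, 0, 0.95], [0, 0, 0], 4.5],
  [[0, 0, 0], [0, 0, 0], 4.5],
  [[-0.6, 0, 0], [0, 0, 0], 4.5],
  [[-0.6, 0, 0], [0, 0, 0], 4.5],
  [[-0.6, 0, 0], [0, 0, 0], 4.5],
  [[-0.8, 0, 0], [0, 0, 0], 4.5],
  [[-0.8, 0, 0], [0, 0, 0], 4.5],
  [[-0.8, 0, 0], [0, 0, 0], 4.5],
])

```text
time_s: 8.43
tcp_pos: [527.6, 347.1, 5.4]
tcp_rot: [0.0, 0.745, 0.667, 0.001]
ft_force: [-0.1, 1.8, 0.8]
width: 45.0
gripper_force: 1.1
```

Call:
move_arm([
  [[-0.8, 0, 0], [0, 0, 0], 4.5],
  [[-0.8, 0, 0], [0, 0, 0], 4.5],
  [[-0.8, 0, 0], [0, 0, 0], 4.5],
  [[-0.8, 0, 0], [0, 0, 0], 4.5],
  [[-0.8, 0, 0], [0, 0, 0], 4.5],
  [[-0.8, 0, 0], [0, 0, 0], 4.5],
  [[-0.8, 0, 0], [0, 0, 0], 4.5],
  [[-0.4, 0, 0], [0, 0, 0], 4.5],
  [[0, 0, 0], [0, 0, 0], 4.5],
])

```text
time_s: 9.55
tcp_pos: [519.9, 286.6, 4.3]
tcp_rot: [0.0, 0.745, 0.667, -0.001]
ft_force: [-0.2, 0.0, 0.4]
width: 45.0
gripper_force: 0.0
```

Run:
```python
from m import *
meas("w5.png")
a=snap("top","t5.png")[:,:,::-1][225:325,270:420];b=snap("scene","s5.png")[:,:,::-1][200:380,240:400]
cv2.imwrite("pics/ts5.png",np.hstack([cv2.resize(a,(400,267),interpolation=2),cv2.resize(b,(400,450),interpolation=2)[:267]*0+cv2.resize(b,(400,267),interpolation=2)]))
```

```text
tcp -203.19809136665188 -1.2897248143161013 4.32839168843957 [-0.2  0.   0.4]Traceback (most recent call last):
  File "<stdin>", line 2, in <module>
  File "m.py", line 9, in meas
    q=k[0][:,:2]; w=ray("wrist",q,14,c)[:,:2]-O
      ~^^^
TypeError: 'NoneType' object is not subscriptable
```

Call:
move_arm([
  [[-0.7, 0, 0], [0, 0, 0], 4.5],
  [[-0.7, 0, 0], [0, 0, 0], 4.5],
  [[-0.7, 0, 0], [0, 0, 0], 4.5],
  [[-0.7, 0, 0], [0, 0, 0], 4.5],
  [[-0.7, 0, 0], [0, 0, 0], 4.5],
  [[-0.7, 0, 0], [0, 0, 0], 4.5],
  [[-0.7, 0, 0], [0, 0, 0], 4.5],
  [[-0.7, 0, 0], [0, 0, 0], 4.5],
  [[-0.7, 0, 0], [0, 0, 0], 4.5],
  [[-0.7, 0, 0], [0, 0, 0], 4.5],
])

```text
time_s: 10.85
tcp_pos: [512.7, 217.6, 4.8]
tcp_rot: [0.0, 0.745, 0.667, 0.0]
ft_force: [0.9, 0.4, -0.4]
width: 44.8
gripper_force: 0.4
```

Run:
```python
from m import *
s=ctrl.observe();p=s["tcp_pos"][:2]-O;print(p@u,p@v,s["tcp_pos"][2],s["ft_force"])
a=snap("top","t5.png")[:,:,::-1][225:325,270:420];b=snap("scene","s5.png")[:,:,::-1][200:380,240:400]
cv2.imwrite("pics/ts5.png",np.hstack([cv2.resize(a,(400,267),interpolation=2),cv2.resize(b,(300,267),interpolation=2)]))
```

```text
-133.75469687563566 -0.9326791288846213 4.80812437182911 [ 0.86832424  0.3559902  -0.39290855]
```

View pics/ts5.png

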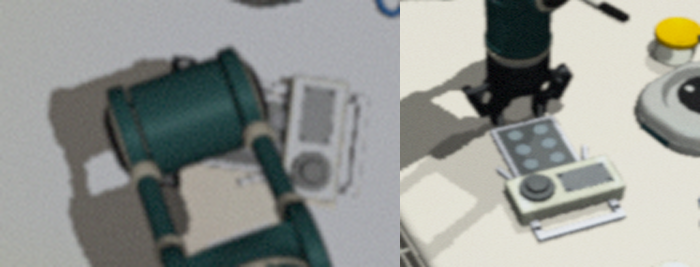

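The plate is entering the lane between the lead-ins, straight in both views. I'll keep pushing.

Call:
move_arm([
  [[-0.7, 0, 0], [0, 0, 0], 4.5],
  [[-0.7, 0, 0], [0, 0, 0], 4.5],
  [[-0.7, 0, 0], [0, 0, 0], 4.5],
  [[-0.7, 0, 0], [0, 0, 0], 4.5],
  [[-0.7, 0, 0], [0, 0, 0], 4.5],
  [[-0.5, 0, 0], [0, 0, 0], 4.5],
  [[-0.5, 0, 0], [0, 0, 0], 4.5],
  [[-0.3, 0, 0], [0, 0, 0], 4.5],
  [[-0.2, 0, 0], [0, 0, 0], 4.5],
])

```text
time_s: 12.08
tcp_pos: [507.3, 168.2, 4.9]
tcp_rot: [0.0, 0.745, 0.667, 0.0]
ft_force: [0.7, 2.1, 1.1]
width: 44.8
gripper_force: 1.1
```

Call:
move_arm([
  [[-0.3, 0, 0], [0, 0, 0], 4.5],
  [[-0.2, 0, 0], [0, 0, 0], 4.5],
])

```text
time_s: 12.32
tcp_pos: [506.7, 163.3, 4.9]
tcp_rot: [0.0, 0.745, 0.667, 0.0]
ft_force: [0.1, 2.1, 2.6]
width: 45.0
gripper_force: 1.2
```

Call:
move_arm([
  [[-0.2, 0, 0], [0, 0, 0], 4.5],
  [[-0.1, 0, 0], [0, 0, 0], 4.5],
  [[0, 0, 0], [0, 0, 0], 4.5],
])

```text
time_s: 12.7
tcp_pos: [506.2, 160.2, 4.7]
tcp_rot: [0.0, 0.745, 0.667, -0.0]
ft_force: [-0.1, 1.5, 0.6]
width: 44.9
gripper_force: 0.9
```

Call:
move_arm([
  [[-0.2, 0, 0], [0, 0, 0], 4.5],
  [[0, 0, 0], [0, 0, 0], 4.5],
])

```text
time_s: 12.95
tcp_pos: [505.9, 158.1, 4.7]
tcp_rot: [0.0, 0.745, 0.667, -0.0]
ft_force: [0.0, 0.7, 1.3]
width: 45.1
gripper_force: 0.7
```

Call:
move_arm([
  [[-0.2, 0, 0], [0, 0, 0], 4.5],
  [[0, 0, 0], [0, 0, 0], 4.5],
])

```text
time_s: 13.2
tcp_pos: [505.6, 157.2, 4.7]
tcp_rot: [-0.001, 0.745, 0.667, 0.0]
ft_force: [-0.2, 6.1, 1.7]
width: 45.2
gripper_force: 2.9
```

Call:
move_arm([
  [[-0.2, 0, 0], [0, 0, 0], 4.5],
  [[-0.2, 0, 0], [0, 0, 0], 4.5],
  [[0, 0, 0], [0, 0, 0], 4.5],
  [[0, 0, 0], [0, 0, 0], 4.5],
])

```text
time_s: 13.7
tcp_pos: [505.7, 156.9, 5.2]
tcp_rot: [-0.002, 0.746, 0.666, 0.003]
ft_force: [-0.2, 20.2, 0.5]
width: 44.7
gripper_force: 10.0
```

The force jumped to 20 N with TCP x at -73 mm, where -75 was predicted, so the plate is against the stop. I'll back off, rise, and look from above the reader.

Call:
move_arm([
  [[0.3, 0, 0], [0, 0, 0], 4.5],
  [[0.7, 0, 0], [0, 0, 0], 4.5],
  [[2, 0, 0], [0, 0, 0], 4.5],
  [[0, 0, -5], [0, 0, 0], 0],
  [[0, 0, -6], [0, 0, 0], 0],
  [[0, 0, -6], [0, 0, 0], 0],
  [[0, 0, -5.5], [0, 0, 0], 0],
  [[-5, 0, 0], [0, 0, 0], 0],
  [[-5, 0, 0], [0, 0, 0], 0],
  [[-5, 0, 0], [0, 0, 0], 0],
])

```text
time_s: 14.95
tcp_pos: [492.0, 32.4, 230.0]
tcp_rot: [0.0, 0.745, 0.667, 0.0]
ft_force: [0.3, -0.1, 0.2]
width: -0.2
gripper_force: 0.0
```

Call:
move_arm([
  [[0, 0, 0], [0, 0, 0], 0],
  [[0, 0, 0], [0, 0, 0], 0],
])

```text
time_s: 15.2
tcp_pos: [492.2, 33.6, 229.7]
tcp_rot: [-0.0, 0.746, 0.666, 0.0]
ft_force: [0.2, -0.2, 0.2]
width: -0.1
gripper_force: 0.0
```

Run:
```python
from m import *
s=ctrl.observe();c=viewer.get_calibration("wrist");np.save("c6.npy",c,allow_pickle=True);im=snap("wrist","w6.png")
p=s["tcp_pos"][:2]-O;print(p@u,p@v,s["tcp_pos"])
K=np.array(c["camera_matrix"])
q=cv2.projectPoints(np.array([[*(O+a*u+b*v),z] for a,b,z in((-64,-43,14),(-64,43,14),(15,-35,57),(64,0,12))]),c["rvec"],c["tvec"],K,None)[0].reshape(-1,2)
print(q.round(0).tolist())
x0,y0=np.maximum(q.min(0).astype(int)-25,0);print(x0,y0)
cv2.imwrite("pics/w6c.png",cv2.resize(im[y0:y0+200,x0:x0+260,::-1],(780,600),interpolation=2))
```

```text
51.31768252601831 -1.2248893578421318 [492.18826721  33.61951343 229.71212512]
[[272.0, 79.0], [368.0, 79.0], [279.0, 176.0], [320.0, 217.0]]
246 53
```

View pics/w6c.png

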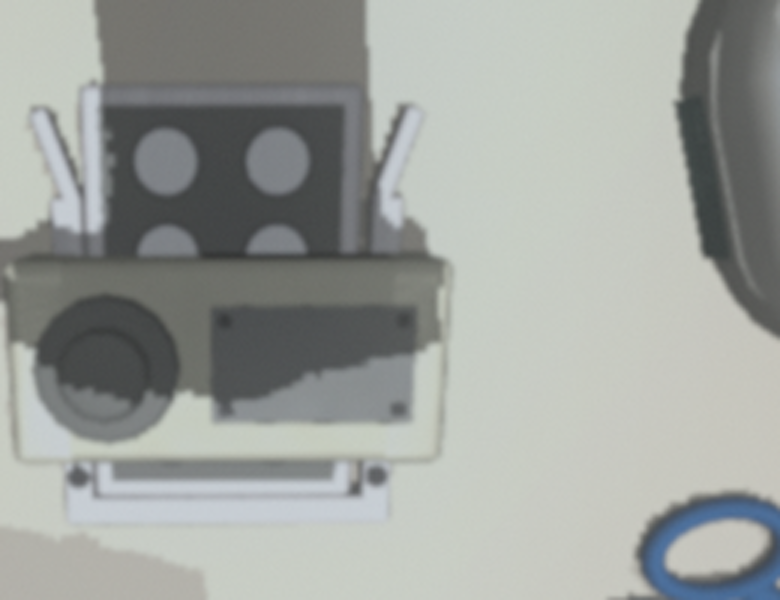

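The plate is square in the lane, with its front rim touching the stop line (crop row ~493). The button cap is at crop (103,375), within 2 px of the prediction. Now I'll press it.

Call:
move_arm([
  [[1.8, -1.65, 0], [0, 0, 0], 0],
  [[1.8, -1.65, 0], [0, 0, 0], 0],
  [[0, 0, 5], [0, 0, 0], 0],
  [[0, 0, 5], [0, 0, 0], 0],
  [[0, 0, 4], [0, 0, 0], 0],
  [[0, 0, 1.5], [0, 0, 0], 0],
  [[0, 0, 0], [0, 0, 0], 0],
  [[0, 0, 0], [0, 0, 0], 0],
])

```text
time_s: 16.25
tcp_pos: [465.0, 73.1, 76.5]
tcp_rot: [0.001, 0.745, 0.667, 0.001]
ft_force: [0.7, -0.3, -0.3]
width: 0.2
gripper_force: 0.0
```

Call:
move_arm([
  [[0, 0, 0.4], [0, 0, 0], 0],
  [[0, 0, 0.3], [0, 0, 0], 0],
  [[0, 0, 0.3], [0, 0, 0], 0],
  [[0, 0, 0], [0, 0, 0], 0],
])

```text
time_s: 16.75
tcp_pos: [463.7, 72.6, 65.0]
tcp_rot: [0.0, 0.745, 0.667, 0.0]
ft_force: [0.5, 0.1, 2.0]
width: 0.1
gripper_force: 1.0
```

Call:
move_arm([
  [[0, 0, 0.3], [0, 0, 0], 0],
  [[0, 0, 0], [0, 0, 0], 0],
])

```text
time_s: 17.0
tcp_pos: [463.8, 72.6, 62.0]
tcp_rot: [0.0, 0.745, 0.667, 0.0]
ft_force: [-0.4, -0.4, 3.7]
width: 0.1
gripper_force: 1.7
```

Call:
move_arm([
  [[0, 0, 0.3], [0, 0, 0], 0],
  [[0, 0, 0], [0, 0, 0], 0],
])

```text
time_s: 17.25
tcp_pos: [463.9, 72.6, 60.8]
tcp_rot: [0.0, 0.745, 0.667, 0.0]
ft_force: [-6.7, -1.4, 17.8]
width: -0.0
gripper_force: 8.8
```

The button bottomed out at 18 N, about 6 mm below first contact. I'll release straight up, then hand in.

Call:
move_arm([
  [[0, 0, -0.5], [0, 0, 0], 0],
  [[0, 0, -2], [0, 0, 0], 0],
  [[0, 0, -5], [0, 0, 0], 0],
  [[0, 0, -5], [0, 0, 0], 0],
  [[0, 0, -4.3], [0, 0, 0], 0],
  [[-1.8, 1.65, 0], [0, 0, 0], 0],
  [[-1.8, 1.65, 0], [0, 0, 0], 0],
  [[0, 0, 0], [0, 0, 0], 0],
  [[0, 0, 0], [0, 0, 0], 0],
])

```text
time_s: 18.38
tcp_pos: [491.1, 33.5, 225.9]
tcp_rot: [-0.001, 0.745, 0.667, -0.001]
ft_force: [0.3, 0.3, -0.3]
width: 0.1
gripper_force: 0.0
```

Run:
```python
from m import *
im=snap("wrist","w7.png");a=cv2.imread("pics/w6.png")
s=ctrl.observe();print(s["tcp_pos"],s["ft_force"].round(1))
t=cv2.cvtColor(a,cv2.COLOR_BGR2GRAY);g=cv2.cvtColor(im,cv2.COLOR_RGB2GRAY)
for n,(x,y,w,h) in {"plate":(276,78,92,58),"button":(258,150,50,50),"deck":(315,150,75,50)}.items():
    r=cv2.matchTemplate(g[y-10:y+h+10,x-10:x+w+10],t[y:y+h,x:x+w],cv2.TM_CCOEFF_NORMED);_,m,_,l=cv2.minMaxLoc(r);print(n,m,np.array(l)-10)
```

```text
[491.16957777  33.61303447 226.0035603 ] [ 0.1 -0.8  0.3]
plate 0.9811786413192749 [2 0]
button 0.9909003973007202 [1 1]
deck 0.9887714385986328 [2 1]
```

The plate and reader have not shifted relative to each other, so I'm handing in.

```bash
python3 -c "
from cell import job
print(job.finish_job())"
```

```text
the job is handed in; nothing more can be done
None
```

The job is handed in but `finish_job()` gave no verdict: the plate was pushed home against the end stop (20 N there, still in place after the press), the button was pressed until it bottomed out (18 N) and released, and the arm ended clear; I took no final check of the bystanders, though I saw no sign of contact with any.

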